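Fold away the lane divider on the sorting table

ROBOT

A 6-joint arm with a two-finger parallel gripper is mounted at the origin on a cart in front of the work surface, level with it; the furniture and walls round the work are solid. World frame = base frame: x ahead of the robot, y to its left, z up, the work surface at z = 0. Lengths are in m, angles in rad, forces in N, time in s.
With the tool pointing down it reaches from about 0.375 to 0.975 m from the base axis. Payload 3.8 kg.
Tool frame: the origin (TCP) lies between the finger pads; the fingertips stand 17 mm ahead of it and the grasp point (between the pads) lies 2 mm behind it (arm.tips_ahead is the distance from the TCP to the fingertips, in m); x points along the fingers, y is the direction in which the jaws open and shut, and the axes are right-handed (so a half turn about x gives the same grasp; the last joint's range is limited). The gripper opens to 85 mm and grips with 20 to 120 N. Pads are 22 mm wide; open, the fingers measure 114 mm over their backs; the gripper's body (76 mm by 85 mm) begins 54 mm behind the grasp point. The pads swing forward as they close: fully open they stand 13 mm farther back than shut.
Start: joints at [-1.299, 0.264, 1.604, -0, 1.274, -0.037], TCP at [0.205, -0.643, 0.248] pointing down, gripper open.
Joint ranges: [-2.63, 2.63], [-0.94, 2.18], [0.31, 2.57], [-1.31, 4.45], [0, 2.66], [-2.55, 2.55]. Speed limits (rad/s): [2.57, 2.57, 3.14, 3.14, 3.14, 3.14].

INTERFACE

Orientations are given as a unit quaternion [x, y, z, w].
In Python, from rig import monitor, capture, job, arm gives the robot as it stands.
- The arm moves only by the shell command python3 -m pendant 'ROWS' [FORCE]. ROWS is JSON, a list of rows, each a list of 5 numbers: the closure in counts, from 0 (fully open) to 255 (shut), then the shift along the world's x, y, z in units of 50 mm (1.0 is 50 mm), then the turn about the world's z in rad. A call has 1 to 12 rows; each row shifts and turns the pose as measured when the row begins; what a row does not reach is not made up. A row lasts 1/8 s, in which the tool goes at most 62.5 mm and 10.7 degrees, less where a joint would pass 70% of its speed; a pose out of reach is approached as far as the arm can. A call is refused whole if a number of a shift passes 1 or a number of a turn 0.188, either way. A call with a gripper value outside its range is refused whole. The fingers move at their own pace and stop on an object; FORCE is the grip in N (left out, the last holds). Time passes only in rows, so rows that do not move let the fingers close. It gives the time, the measured TCP pose, the force and the opening at its end, in the units of the state.
- monitor.get_state(): the state, without advancing time (a new reading comes with each control period).
- capture(name): name is "scene" or "top" or "wrist"; returns a dict with "image" (400x640x3 uint8, red, green, blue), "fx", "fy", "cx", "cy" (pixels), "R" (3x3) and "t" (3): a world point X has camera coordinates R X + t. Camera axes: x right, y down, z forward; pixel columns grow to the right and rows downward; lengths in m; the calibration is good to about 2 mm. The wrist camera is an equidistant fisheye: a pixel r from the principal point sees the ray r / f radians off the axis. A picture is of the moment at which its call begins. There is no depth.
- job.close_job(): hands the job in, once; it reports no verdict.
The state is a dict: "time": time; "qpos": joint angles; "qd": joint speeds; "joint_efforts": joint torques, N m; "position": TCP position; "ee_rot": TCP orientation; "ft_force": force on the tool from outside, world axes, zero at the start; "torque": the same for the moment, N m; "finger_gap": finger opening in m.
Only numpy, scipy, OpenCV 4.12 (cv2) and the standard library are available. Lean on these libraries where they do the work, as an engineer would, in place of code of your own. Each camera call takes 0.05 s, during which the arm holds its last target.

TASK

Fold the two-leaf wooden lane divider away: first fold the outer leaf flat onto the inner leaf while the inner leaf still stands out from its back board, then swing the folded pair home against the back board and press, firmly but never with more than 45 N, until the steel tongue snaps behind the sprung roller and stays. Leave the two bottles and the tape roll where they stand.

Things in the scene. Friction and masses are not known exactly. Their poses are not given: they have to be found in the camera images.
- bracket: Fixed bracket on a 235 x 75 x 6 mm steel foot plate, which reaches 10 mm to the -y side of its x axis. Origin: on the table under the upright hinge post (17 mm thick, 76 mm tall). +x runs along the back board, z is up, -y is the open side on which the leaves swing. Position and yaw vary.
- board_front (a point): Centre of the front face of the upright plywood back board (150 mm long, 56 mm high, 12 mm thick), 97 mm along the bracket's +x and 23 mm to its +y, 34 mm above the table. The folded outer leaf comes to lie between it and the inner leaf.
- catch_roller (a point): Rest position of the catch roller: upright sprung steel roller, 10 mm diameter, 61 to 75 mm above the table, 181 mm along the bracket's +x, 5 mm to its -y. It yields along +x (8 mm at most). Behind it is the 76 mm tall steel catch housing (bracket x 188 to 210 mm, y -11 to 17 mm).
- inner_leaf (a joint): Hinge of the inner leaf on the post (vertical axis through the bracket's origin). 0 rad = home along the bracket's +x, where it has a hard stop; grows as it swings out clockwise seen from above. The leaf is plywood, 12 mm thick centred on the axis, 12 to 165 mm off the axis, 9 to 66 mm above the table. Stiff: about 0.4 N m of friction; it stays where it is left.
- tongue_tip (a point): End of the steel tongue on top of the inner leaf (8 mm thick, round), 175 mm off the post axis, 62 to 74 mm above the table. It meets the roller at about 0.065 rad of the inner leaf, must be forced over it (about 8 N extra at the tongue), and is caught when the leaf is below about 0.02 rad; it then rests near 0.
- outer_leaf (a joint): Hinge between the leaves (vertical, at point fold_axis). 0 rad = folded flat on the inner leaf's back-board side, free end near the post (hard stop); grows clockwise seen from above relative to the inner leaf; pi = straight out. About 0.1 N m of friction, a quarter of the other hinge; it stays where it is left. Once the inner leaf is home the back board prevents folding.
- fold_axis (a point): Axis of the hinge between the leaves, 165 mm from the post axis along the inner leaf and 7 mm to its back-board side, 36 mm above the table. The outer leaf is a plywood panel 12 mm thick, reaching 147 mm from this axis, 9 to 61 mm above the table; when folded it fills 1 to 13 mm off this axis, away from the inner leaf.
- inner_mid (a point): Point on the face of the inner leaf that looks away from the back board (the side to push), 120 mm off the post axis, 36 mm above the table.
- outer_edge (a point): Middle of the free end edge of the outer leaf, 147 mm from the hinge between the leaves, 34 mm above the table.
- lotion: White pump bottle with a black pump, 70 x 70 x 200 mm, standing loose on the table; origin at the centre of its foot. Bystander.
- cologne: Pale flat bottle with a white cap, 50 x 86 x 216 mm, standing loose; origin at the centre of its foot. Bystander.
- tape_roll: Roll of brown packing tape, 96 mm across, 48 mm high, lying flat and loose; origin at the centre of its underside. Bystander.
Not all that is in view belongs to the job. Of the things that look like the bracket, the largest one is meant.

How it is judged:
By the outcome, as a careful person would: the job done as asked, in the order asked, and still so for the second after the job is handed in, with the robot touching nothing.
It also fails if it takes over 48 s, if anything falls off the work surface, if the arm or the gripper's body presses on something with over 40 N, if the wrist force passes 120 N, or if a joint passes its speed limit or range.

## Working session

There is one attempt and no reset: what is moved stays moved. The work goes in short steps, Python scripts to look and compute and a shell command to move; the robot and the scene stay as the last step left them, time stands still between calls to the robot, and variables do not carry over. Pictures are saved under pics/ and viewed, and the job is handed in when it is done.

```bash
ls; mkdir -p pics
python3 - <<'E'
from rig import monitor,capture
import cv2
for n in ("scene","top","wrist"):
    c=capture(n); cv2.imwrite(f"pics/{n}0.png",c["image"][:,:,::-1]); print(n,c["fx"],c["fy"],c["cx"],c["cy"],c["R"],c["t"])
s=monitor.get_state(); print(s)
E
```

```text
pics
scene 372.9110009969851 372.9110009969851 317.2660686197044 197.16099654604656 [[-0.74540376 -0.66610895 -0.02592492]
 [-0.28253722  0.35091732 -0.89276523]
 [ 0.60377641 -0.6581458  -0.44977566]] [0.47057702 0.20908606 0.88499133]
top 388.6160464759216 388.6160464759216 317.1891927328541 192.08711212134375 [[-0.01954622 -0.99954737 -0.02286903]
 [-0.98483838  0.02319194 -0.17191711]
 [ 0.17236967  0.01916196 -0.98484593]] [0.08997694 0.56668606 0.99143671]
wrist 309.70691628693146 309.70691628693146 322.02994598950346 198.17576254469145 [[ 0.30346768 -0.95283851 -0.00247871]
 [-0.91127841 -0.29098926  0.29137074]
 [-0.27835054 -0.08616281 -0.956607  ]] [-0.6729455  -0.03892795  0.37947689]
{'time': 0.15, 'qpos': array([-1.29888620e+00,  2.64562005e-01,  1.60511303e+00, -7.85618073e-07,
        1.27370431e+00, -3.68942982e-02]), 'qd': array([ 0.00043975, -0.00250998, -0.00469503,  0.00094839, -0.00049434,
       -0.00035234]), 'joint_efforts': array([ 8.40051634e-04, -5.15903413e+01, -3.67959237e+01, -8.00906810e-05,
        7.97859568e-03,  2.55162888e-05]), 'position': array([ 0.20499614, -0.6425273 ,  0.24723172]), 'ee_rot': array([-0.69862017, -0.1093729 ,  0.69876882, -0.1081183 ]), 'ft_force': array([ 0.787751  , -0.3295333 ,  0.36236218]), 'torque': array([-0.05240492, -0.0031092 ,  0.030915  ]), 'finger_gap': 0.08568454704552597}
```

View pics/scene0.png

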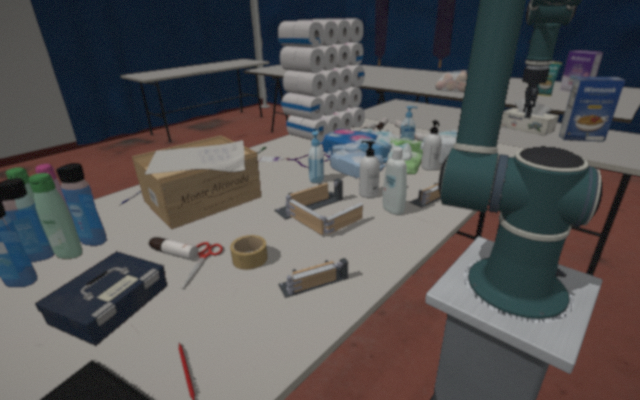

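View pics/top0.png

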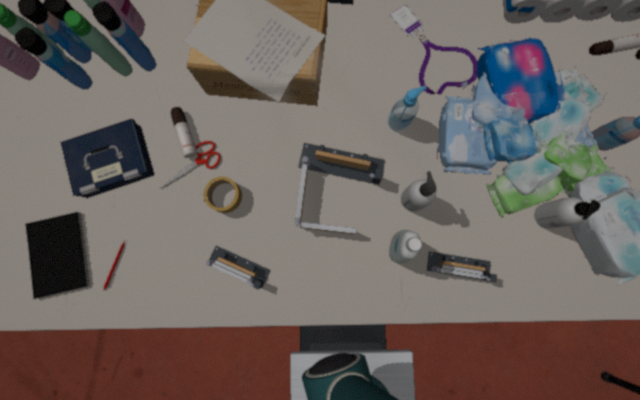

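View pics/wrist0.png

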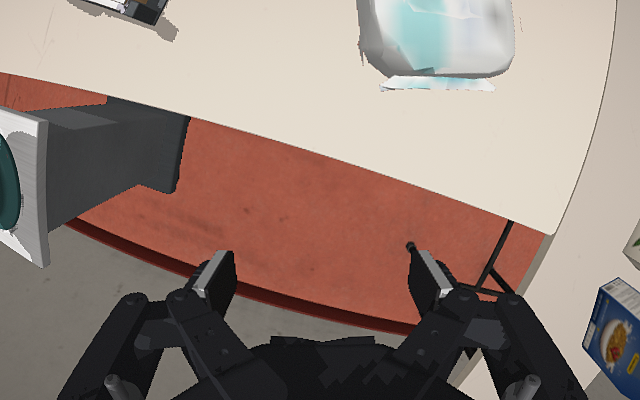

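Three things look like the bracket in the top image: (342,165) with leaves unfolded, a smaller one at (240,267), and a smaller one at (462,266). The largest is (342,165). I'll check it in a close crop.

Run:
```python
import cv2
a=cv2.imread("pics/top0.png")[130:290,280:480]; cv2.imwrite("pics/topcrop.png",cv2.resize(a,None,fx=3.75,fy=3.75,interpolation=cv2.INTER_CUBIC))
a=cv2.imread("pics/scene0.png")[140:300,230:450]; cv2.imwrite("pics/scenecrop.png",cv2.resize(a,None,fx=3.6,fy=3.6,interpolation=cv2.INTER_CUBIC))
```

```text
(no output)
```

View pics/topcrop.png

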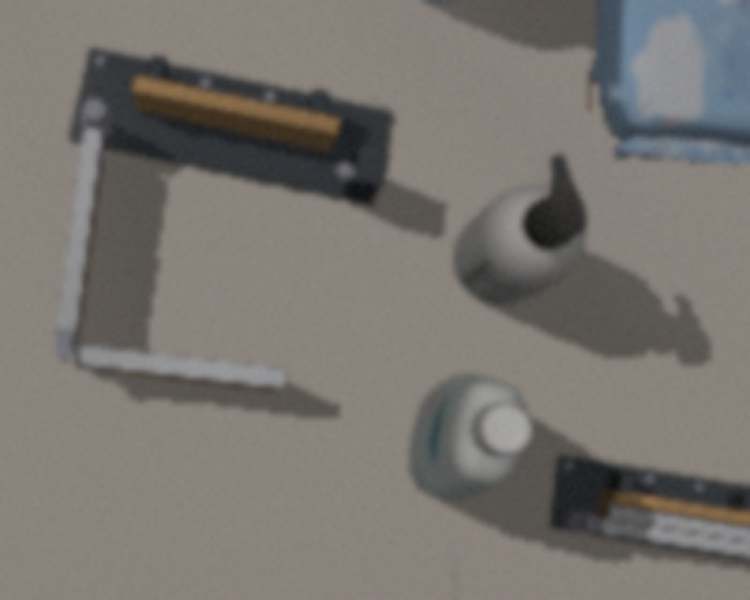

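View pics/scenecrop.png

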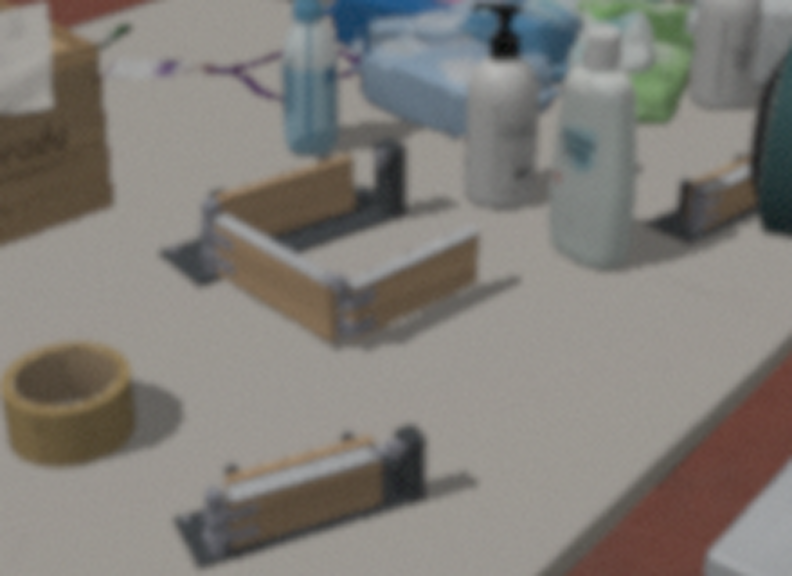

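```bash
cat > h.py <<'E'
import numpy as np
from rig import capture
def ray(c,u,v,z):
    d=np.array([(u-c["cx"])/c["fx"],(v-c["cy"])/c["fy"],1]); R=np.array(c["R"]);C=-R.T@np.array(c["t"]); d=R.T@d
    return C+d*(z-C[2])/d[2]
def pix(c,X):
    p=np.array(c["R"])@np.array(X)+np.array(c["t"]); return c["fx"]*p[0]/p[2]+c["cx"],c["fy"]*p[1]/p[2]+c["cy"]
E
python3 - <<'E'
from h import *
c=capture("top")
f=lambda a,b,z:ray(c,280+(a+.5)/3.75-.5,130+(b+.5)/3.75-.5,z)
P={}
for n,a,b,z in [("post",93,110,.076),("roller",345,172,.075),("knuckle",66,342,.064),("outer_end",283,377,.061),("outer_start",84,356,.061),("in_top",92,130,.066),("in_bot",70,330,.066),
 ("plTL",95,50,.006),("plTR",391,112,.006),("plBR",372,202,.006),("plBL",72,138,.006),("bdL",134,88,.062),("bdR",340,134,.062),("lotionfoot",500,270,0),("colfoot",452,460,0)]:
    P[n]=f(a,b,z); print(n,P[n].round(4))
d=(P["roller"]-P["post"])[:2];print("roller dist",np.hypot(*d),"yaw+",np.arctan2(d[1],d[0]),np.arctan2(d[1],d[0])+np.arctan2(5,181))
d=(P["plTR"]-P["plTL"])[:2];print("plate",np.hypot(*d),np.arctan2(d[1],d[0]))
d=(P["plBR"]-P["plBL"])[:2];print("plate",np.hypot(*d),np.arctan2(d[1],d[0]))
d=(P["bdR"]-P["bdL"])[:2];print("bd",np.hypot(*d),np.arctan2(d[1],d[0]))
d=(P["in_bot"]-P["in_top"])[:2];print("in",np.hypot(*d),np.arctan2(d[1],d[0]))
d=(P["outer_end"]-P["knuckle"])[:2];print("out",np.hypot(*d),np.arctan2(d[1],d[0]))
E
```

```text
post [0.654  0.1094 0.076 ]
roller [ 0.605  -0.0666  0.075 ]
knuckle [0.491  0.1311 0.064 ]
outer_end [ 0.4637 -0.0191  0.061 ]
outer_start [0.4813 0.1189 0.061 ]
in_top [0.6419 0.1108 0.066 ]
in_bot [0.4992 0.1281 0.066 ]
plTL [0.7197 0.1108 0.006 ]
plTR [ 0.6652 -0.1117  0.006 ]
plBR [ 0.5965 -0.0942  0.006 ]
plBL [0.6512 0.1291 0.006 ]
bdL [0.6732 0.0804 0.062 ]
bdR [ 0.6356 -0.0658  0.062 ]
lotionfoot [ 0.544  -0.1873  0.    ]
colfoot [ 0.4055 -0.144   0.    ]
roller dist 0.1826288591641127 yaw+ -1.8423934490851333 -1.814776163203591
plate 0.22905561759353868 -1.8106997460158956
plate 0.2299387513240746 -1.8106739980599666
bd 0.15097275648689024 -1.8230437434583537
in 0.14383303884972076 3.020974264503292
out 0.15269868718810523 -1.7506744066164976
```

```bash
python3 -m pendant '[[255,0,0.3,0.9,0],[255,0,0.6,0.6,-0.03],[255,0.3,0.9,0.2,-0.04],[255,0.3,0.95,0,-0.04],[255,0.3,0.95,0,-0.04],[255,0.3,0.95,0,-0.04],[255,0.3,0.95,0,-0.04],[255,0.3,0.95,0,-0.04],[255,0.3,0.95,0,-0.04],[255,0.3,0.95,0,-0.04],[255,0.3,0.95,0,-0.04],[255,0.3,0.95,0,-0.04]]' 40; python3 -c "
from rig import arm;print(arm.tips_ahead)"
```

```text
time: 1.7
position: [0.3551, -0.1106, 0.3317]
ee_rot: [0.707, -0.05, -0.703, -0.052]
ft_force: [0.7, 0.3, 0.6]
finger_gap: -0.0003
0.017
```

```bash
python3 -m pendant '[[255,0.5,0.8,0,0],[255,0.5,0.8,0,0],[255,0.4,0.8,0,0],[255,0.25,0.5,0,0],[255,0,0.1,-0.8,0],[255,0,0,-1,0],[255,0,0,-1,0],[255,0,0,-0.8,0],[255,0,0,0,0]]'
python3 - <<'E'
from rig import capture
import cv2
for n in("wrist","top"): c=capture(n); cv2.imwrite(f"pics/{n}1.png",c["image"][:,:,::-1])
E
```

```text
time: 2.82
position: [0.4388, 0.0496, 0.1487]
ee_rot: [0.71, -0.046, -0.701, -0.049]
ft_force: [-0.2, -1.1, -0.0]
finger_gap: -0.0003
```

View pics/wrist1.png

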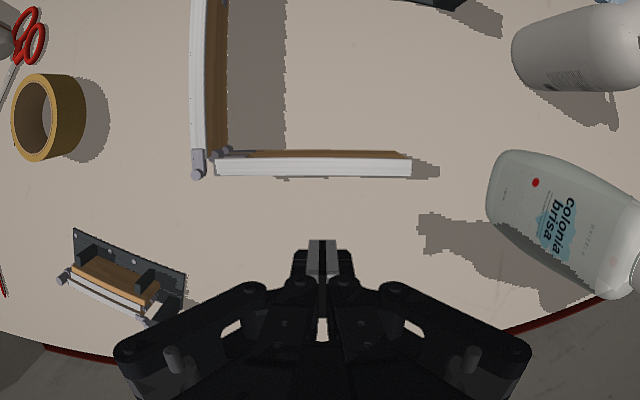

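View pics/top1.png

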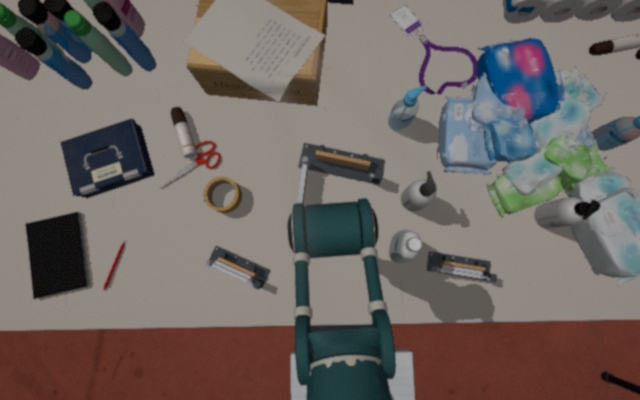

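```bash
python3 -m pendant '[[255,0,-0.3,-0.7,0],[255,0,-0.1,-0.7,0],[255,0,0,-0.5,0],[255,0,0,-0.2,0],[255,0,0,0,0]]'; python3 -m pendant '[[255,0.2,0,0,0],[255,0.2,0,0,0],[255,0.2,0,0,0],[255,0,0,0,0]]'
```

```text
time: 3.55
position: [0.4553, 0.0292, 0.0593]
ee_rot: [0.722, -0.045, -0.689, -0.05]
ft_force: [-1.2, 0.4, -0.2]
finger_gap: 0.0003
time: 4.05
position: [0.4908, 0.0293, 0.0631]
ee_rot: [0.724, -0.045, -0.687, -0.05]
ft_force: [0.3, -0.0, 0.4]
finger_gap: 0.0
```

```bash
python3 -m pendant '[[255,0,0,-0.3,0],[255,0,0,-0.2,0],[255,0,0,0,0]]';  python3 - <<'E'
from rig import capture
import cv2
for n in("wrist","scene"): c=capture(n); cv2.imwrite(f"pics/{n}2.png",c["image"][:,:,::-1])
E
```

```text
time: 4.42
position: [0.4908, 0.0294, 0.0362]
ee_rot: [0.724, -0.045, -0.687, -0.05]
ft_force: [-0.1, -0.4, 0.4]
finger_gap: -0.0001
```

View pics/wrist2.png

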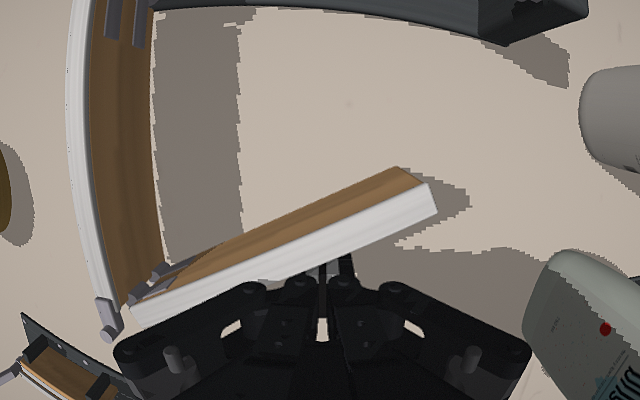

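View pics/scene2.png

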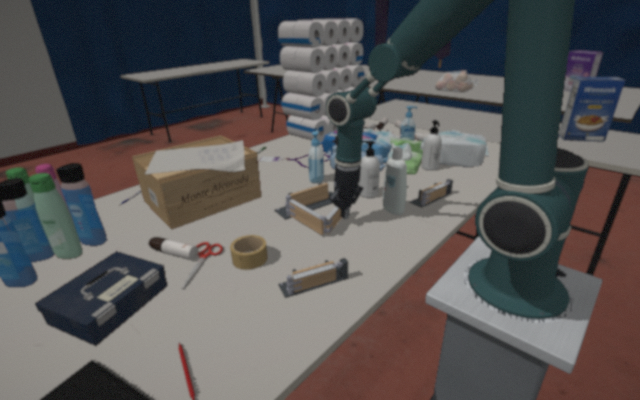

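```bash
python3 -m pendant '[[255,0.2,0.03,0,0.14],[255,0.2,0.04,0,0.14],[255,0.2,0.05,0,0.14],[255,0.16,0.08,0,0.14],[255,0.16,0.1,0,0.14],[255,0,0,0,0]]'
```

```text
time: 5.28
position: [0.5372, 0.0433, 0.0375]
ee_rot: [0.693, 0.213, -0.66, 0.196]
ft_force: [-0.4, -0.2, 0.8]
finger_gap: 0.0001
```

```bash
python3 -m pendant '[[255,0.17,0.12,0,0.14],[255,0.15,0.14,0,0.14],[255,0.13,0.16,0,0.14],[255,0.1,0.15,0,0.14],[255,0.08,0.13,0,0.14],[255,0,0,0,0]]';  python3 - <<'E'
from rig import capture
import cv2
for n in("wrist",): c=capture(n); cv2.imwrite(f"pics/{n}3.png",c["image"][:,:,::-1])
E
```

```text
time: 6.02
position: [0.5677, 0.0768, 0.038]
ee_rot: [0.576, 0.437, -0.553, 0.413]
ft_force: [-0.4, -0.1, -0.1]
finger_gap: -0.0002
```

View pics/wrist3.png

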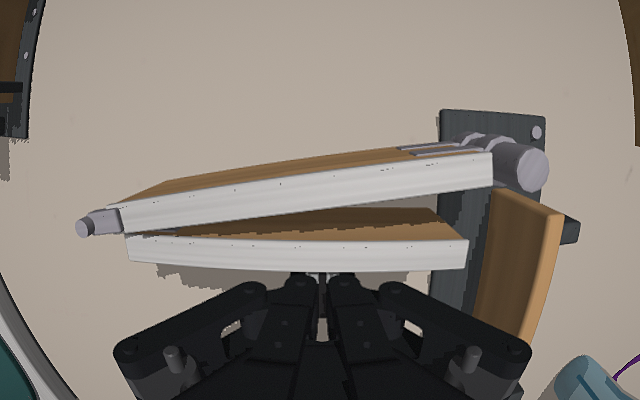

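```bash
python3 -m pendant '[[255,0.05,0.1,0,0.08],[255,0.04,0.1,0,0.08],[255,0.02,0.06,0,0],[255,0,0,0,0]]'; python3 -m pendant '[[255,0,0.05,0,0],[255,0,0,0,0]]';  python3 - <<'E'
from rig import capture
import cv2
for n in("wrist",): c=capture(n); cv2.imwrite(f"pics/{n}4.png",c["image"][:,:,::-1])
E
```

```text
time: 6.58
position: [0.5716, 0.0882, 0.0379]
ee_rot: [0.542, 0.479, -0.521, 0.454]
ft_force: [1.0, -0.0, 0.3]
finger_gap: -0.0002
time: 6.82
position: [0.5714, 0.09, 0.0379]
ee_rot: [0.542, 0.478, -0.522, 0.453]
ft_force: [0.4, 0.8, -0.1]
finger_gap: -0.0001
```

View pics/wrist4.png

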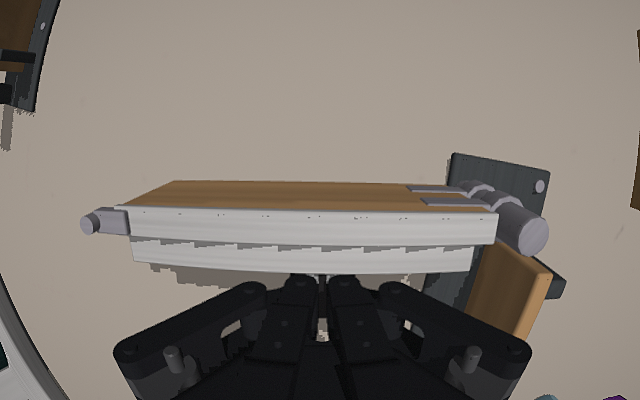

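```bash
python3 -m pendant '[[255,0,0.06,0,0],[255,0,0.06,0,0]]'; python3 -m pendant '[[255,0,0.06,0,0],[255,0,0,0,0]]';  python3 - <<'E'
from rig import capture
import cv2
for n in("wrist",): c=capture(n); cv2.imwrite(f"pics/{n}5.png",c["image"][:,:,::-1])
E
```

```text
time: 7.12
position: [0.5711, 0.0946, 0.0379]
ee_rot: [0.541, 0.478, -0.522, 0.454]
ft_force: [-0.2, -5.0, 1.1]
finger_gap: 0.0001
time: 7.38
position: [0.5709, 0.0969, 0.038]
ee_rot: [0.541, 0.477, -0.523, 0.454]
ft_force: [0.2, -0.3, -0.3]
finger_gap: 0.0001
```

View pics/wrist5.png

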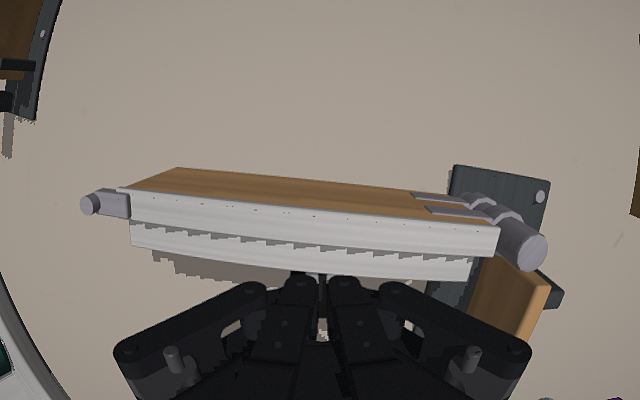

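```bash
python3 -m pendant '[[255,0,-0.3,0,0],[255,0,-0.3,0,0],[255,0,0,0.8,0],[255,0,0,0.9,0],[255,0,0,0.8,0],[255,-0.1,0.5,0,0],[255,-0.1,0.7,0,0],[255,-0.1,0.7,0,0],[255,-0.1,0.5,0,0],[255,-0.1,0.1,0,0],[255,0,0,0,0]]';  python3 - <<'E'
from rig import capture
import cv2
for n in("wrist","top"): c=capture(n); cv2.imwrite(f"pics/{n}6.png",c["image"][:,:,::-1])
E
```

```text
time: 8.8
position: [0.5441, 0.1853, 0.1666]
ee_rot: [0.544, 0.476, -0.525, 0.45]
ft_force: [-0.2, 0.3, -0.3]
finger_gap: 0.0001
```

View pics/wrist6.png

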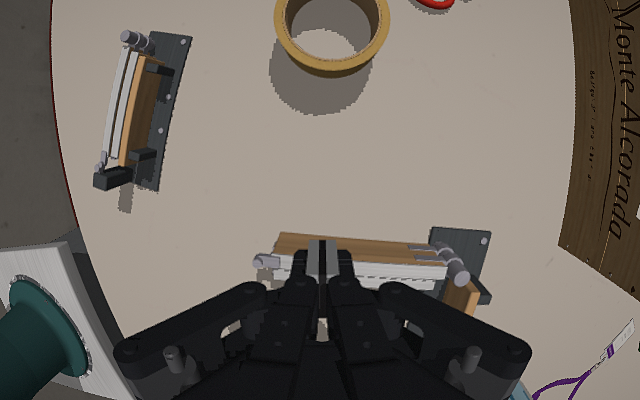

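View pics/top6.png

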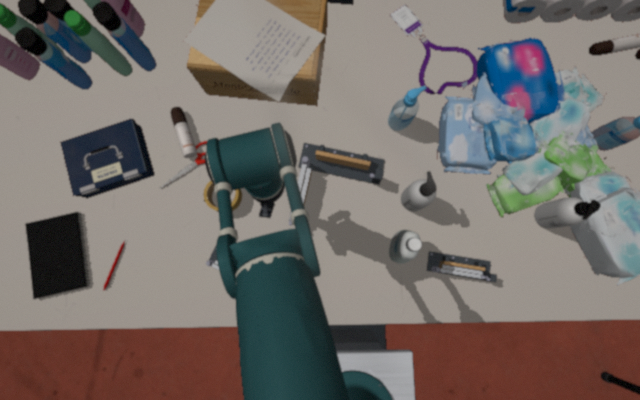

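```bash
cat >> h.py <<'E'
def wray(c,u,v,z):
    a=np.array([u-c["cx"],v-c["cy"]]);r=np.hypot(*a);th=r/c["fx"]
    d=np.array([*(a/r*np.sin(th)),np.cos(th)]); R=np.array(c["R"]);C=-R.T@np.array(c["t"]); d=R.T@d
    return C+d*(z-C[2])/d[2]
E
python3 - <<'E'
from h import *
import cv2
c=capture("wrist"); print("cam",-np.array(c["R"]).T@np.array(c["t"]))
for n,u,v,z in[("tip",322,250,.15),("tonguetip",262,261,.068),("post",466,280,.076),("innerface top far L",283,252,.066),("far R",430,262,.066),("inner bottom L",281,234,.009),("tapeC",332,25,.048)]: print(n,wray(c,u,v,z).round(3))
E
```

```text
cam [0.55408544 0.25310059 0.29543943]
tip [0.543 0.189 0.15 ]
tonguetip [0.487 0.15  0.068]
post [0.658 0.107 0.076]
innerface top far L [0.506 0.155 0.066]
far R [0.627 0.126 0.066]
inner bottom L [0.495 0.15  0.009]
tapeC [0.571 0.33  0.048]
```

```bash
python3 -m pendant '[[255,0,0,-0.7,0],[255,0,0,-0.7,0],[255,0,0,-0.7,0],[255,0,0,-0.4,0],[255,0,0,0,0]]'; python3 -m pendant '[[255,0,-0.2,0,0],[255,0,-0.2,0,0],[255,0,0,0,0]]'
```

```text
time: 9.57
position: [0.5473, 0.1805, 0.04]
ee_rot: [0.546, 0.473, -0.525, 0.45]
ft_force: [0.5, 0.4, -0.5]
finger_gap: 0.0001
time: 9.95
position: [0.5498, 0.1585, 0.0429]
ee_rot: [0.548, 0.472, -0.524, 0.45]
ft_force: [0.2, -0.2, -0.2]
finger_gap: -0.0002
```

```bash
python3 -m pendant '[[255,-0.09,-0.22,0,0.08],[255,-0.07,-0.23,0,0.09],[255,-0.05,-0.24,0,0.09],[255,-0.02,-0.24,0,0.09],[255,0,-0.24,0,0.09],[255,0.03,-0.24,0,0.09],[255,0,0,0,0]]';  python3 - <<'E'
from rig import capture
import cv2
for n in("wrist",): c=capture(n); cv2.imwrite(f"pics/{n}7.png",c["image"][:,:,::-1])
E
```

```text
time: 10.82
position: [0.5424, 0.0912, 0.0479]
ee_rot: [0.407, 0.602, -0.379, 0.573]
ft_force: [-0.1, -0.4, 0.3]
finger_gap: 0.0002
```

View pics/wrist7.png

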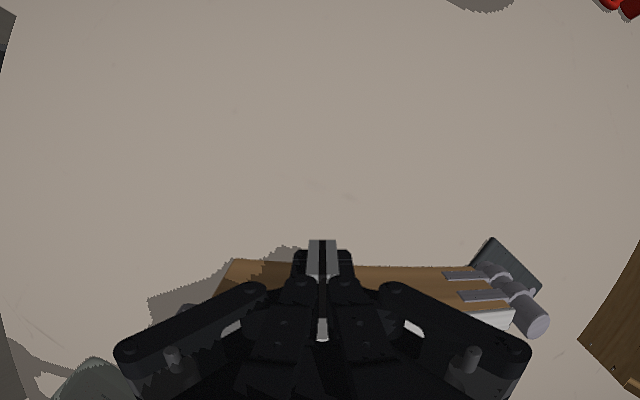

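```bash
python3 -m pendant '[[255,0.05,-0.23,-0.03,0.08],[255,0.07,-0.23,-0.03,0.08],[255,0.1,-0.22,-0.03,0.08],[255,0.12,-0.21,-0.03,0.08],[255,0.14,-0.2,-0.03,0.08],[255,0,0,0,0]]';  python3 - <<'E'
from rig import capture
import cv2
for n in("wrist",): c=capture(n); cv2.imwrite(f"pics/{n}8.png",c["image"][:,:,::-1])
E
```

```text
time: 11.62
position: [0.5665, 0.0413, 0.0454]
ee_rot: [0.279, 0.673, -0.255, 0.636]
ft_force: [-0.7, 0.6, 0.3]
finger_gap: -0.0002
```

View pics/wrist8.png

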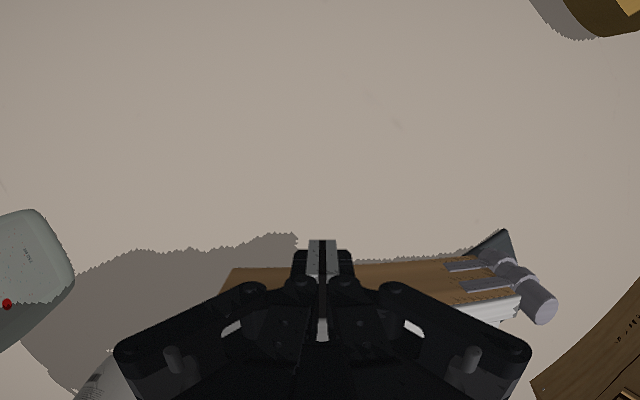

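```bash
python3 -m pendant '[[255,0.15,-0.2,-0.03,0.08],[255,0.16,-0.18,-0.03,0.08],[255,0.18,-0.17,-0.03,0.08],[255,0,0,0,0.06]]';  python3 - <<'E'
from rig import capture
import cv2
for n in("wrist",): c=capture(n); cv2.imwrite(f"pics/{n}9.png",c["image"][:,:,::-1])
c=capture("scene")["image"][140:260,240:420,::-1]; cv2.imwrite("pics/scene9.png",cv2.resize(c,None,fx=4,fy=4,interpolation=cv2.INTER_CUBIC))
E
```

```text
time: 12.18
position: [0.5925, 0.0184, 0.0452]
ee_rot: [0.176, 0.706, -0.154, 0.668]
ft_force: [-0.9, -0.8, 0.1]
finger_gap: 0.0003
```

View pics/wrist9.png

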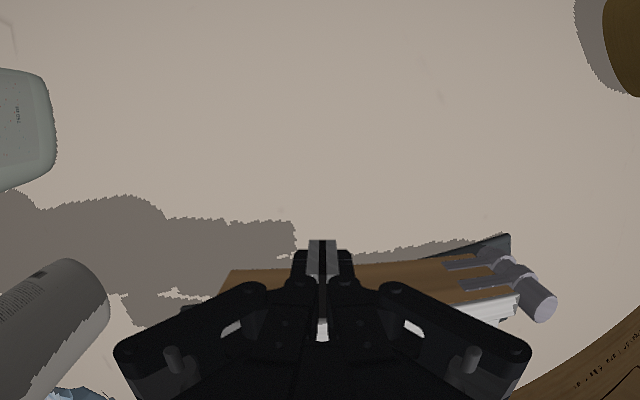

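View pics/scene9.png

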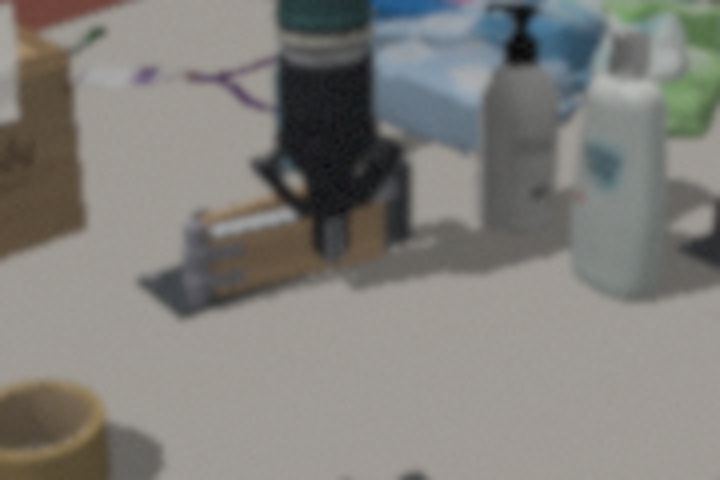

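```bash
python3 -m pendant '[[255,0.14,-0.14,-0.02,0.06],[255,0.12,-0.12,-0.02,0.04],[255,0,0,0,0]]'; python3 -m pendant '[[255,0.06,-0.02,0,0]]';python3 -m pendant '[[255,0.06,-0.02,0,0]]'
```

```text
time: 12.65
position: [0.6048, 0.0082, 0.0448]
ee_rot: [0.143, 0.714, -0.121, 0.674]
ft_force: [0.7, -0.4, 0.9]
finger_gap: 0.0002
time: 12.78
position: [0.6067, 0.0077, 0.0447]
ee_rot: [0.144, 0.715, -0.122, 0.673]
ft_force: [-4.1, 1.3, 3.9]
finger_gap: 0.0
time: 12.9
position: [0.6089, 0.0069, 0.0447]
ee_rot: [0.144, 0.716, -0.122, 0.673]
ft_force: [-3.9, 1.6, 5.3]
finger_gap: -0.0001
```

```bash
python3 -m pendant '[[255,0.06,-0.02,0,0]]';python3 -m pendant '[[255,0.06,-0.02,0,0]]'
```

```text
time: 13.02
position: [0.6101, 0.0065, 0.0446]
ee_rot: [0.144, 0.717, -0.122, 0.671]
ft_force: [-11.4, 3.6, 11.7]
finger_gap: 0.0001
time: 13.15
position: [0.61, 0.0065, 0.0447]
ee_rot: [0.144, 0.72, -0.122, 0.668]
ft_force: [-13.6, 3.6, 13.8]
finger_gap: -0.0
```

```bash
python3 -m pendant '[[255,0.06,-0.02,0,0]]';python3 -m pendant '[[255,0.06,-0.02,0,0]]'
```

```text
time: 13.28
position: [0.6099, 0.0066, 0.0448]
ee_rot: [0.145, 0.722, -0.122, 0.665]
ft_force: [-11.1, 3.4, 13.3]
finger_gap: -0.0001
time: 13.4
position: [0.6097, 0.0066, 0.0449]
ee_rot: [0.145, 0.725, -0.122, 0.663]
ft_force: [-11.7, 3.5, 12.1]
finger_gap: 0.0001
```

Run:
```python
from rig import capture
import cv2
for n in("wrist",): c=capture(n); cv2.imwrite(f"pics/{n}10.png",c["image"][:,:,::-1])
c=capture("scene")["image"][160:240,270:390,::-1]; cv2.imwrite("pics/scene10.png",cv2.resize(c,None,fx=6,fy=6,interpolation=cv2.INTER_CUBIC))
```

```text
(no output)
```

View pics/wrist10.png

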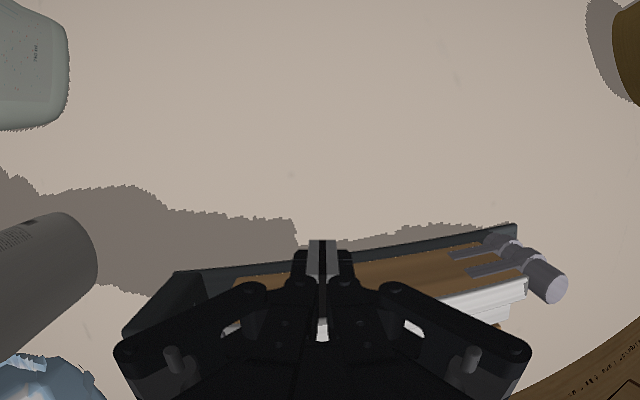

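View pics/scene10.png

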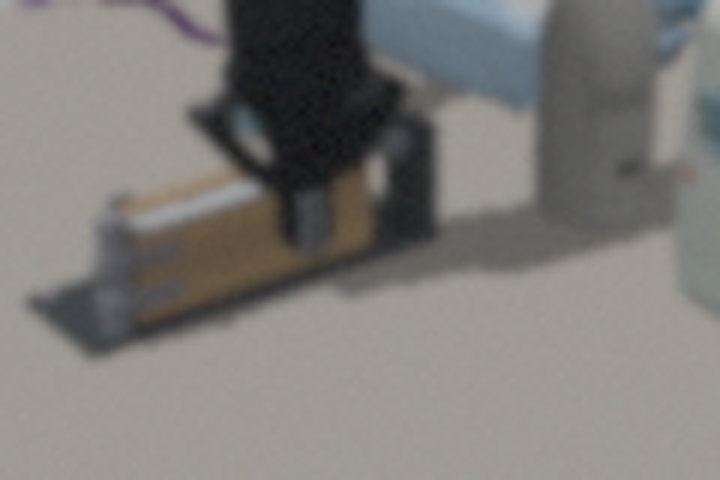

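```bash
python3 -m pendant '[[255,-0.25,0.06,0,0],[255,-0.04,-0.15,0.2,0],[255,0,0,0.15,0],[255,0,0,0,0]]'; python3 -m pendant '[[255,0.15,-0.04,0,0],[255,0.06,-0.02,0,0]]'
```

```text
time: 14.0
position: [0.5963, 0.001, 0.0633]
ee_rot: [0.145, 0.723, -0.123, 0.664]
ft_force: [0.9, 0.1, -0.0]
finger_gap: -0.0
time: 14.25
position: [0.6081, -0.0024, 0.0635]
ee_rot: [0.145, 0.723, -0.123, 0.664]
ft_force: [0.4, 0.4, 0.3]
finger_gap: -0.0
```

```bash
python3 -m pendant '[[255,0.08,-0.02,0,0]]';python3 -m pendant '[[255,0.1,-0.025,0,0]]';python3 -m pendant '[[255,0.12,-0.03,0,0]]'
```

```text
time: 14.38
position: [0.6091, -0.0026, 0.0631]
ee_rot: [0.145, 0.726, -0.123, 0.661]
ft_force: [-15.5, 4.3, 11.9]
finger_gap: -0.0001
time: 14.5
position: [0.6091, -0.0024, 0.0625]
ee_rot: [0.145, 0.73, -0.123, 0.656]
ft_force: [-16.6, 4.9, 13.9]
finger_gap: 0.0001
time: 14.62
position: [0.6091, -0.0023, 0.062]
ee_rot: [0.145, 0.735, -0.122, 0.651]
ft_force: [-17.3, 3.9, 15.8]
finger_gap: -0.0003
```

```bash
python3 -m pendant '[[255,-0.5,0.12,0.1,0],[255,-0.7,0.15,0.8,0],[255,-0.3,0.5,0.9,0],[255,-0.3,0.8,0.5,0],[255,0,0.9,0,0],[255,0,0.8,0,0],[255,0,0,0,0]]';  python3 - <<'E'
from rig import capture
import cv2
for n in("wrist",): c=capture(n); cv2.imwrite(f"pics/{n}11.png",c["image"][:,:,::-1])
c=capture("scene")["image"][160:240,270:390,::-1]; cv2.imwrite("pics/scene11.png",cv2.resize(c,None,fx=6,fy=6,interpolation=cv2.INTER_CUBIC))
c=capture("top")["image"][130:210,290:410,::-1]; cv2.imwrite("pics/top11.png",cv2.resize(c,None,fx=6,fy=6,interpolation=cv2.INTER_CUBIC))
E
```

```text
time: 15.5
position: [0.5168, 0.1658, 0.1794]
ee_rot: [0.147, 0.735, -0.122, 0.65]
ft_force: [-0.5, -0.1, 0.1]
finger_gap: -0.0002
```

View pics/wrist11.png

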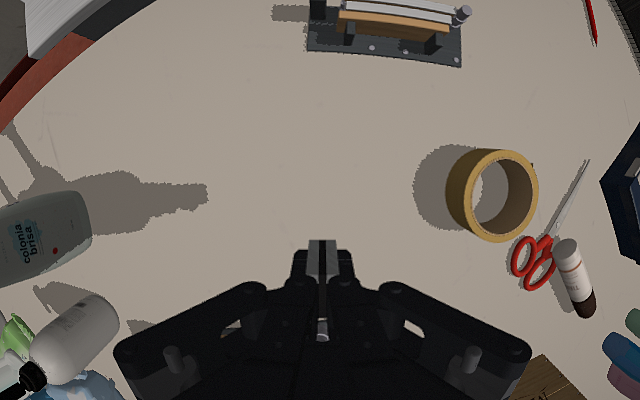

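View pics/scene11.png

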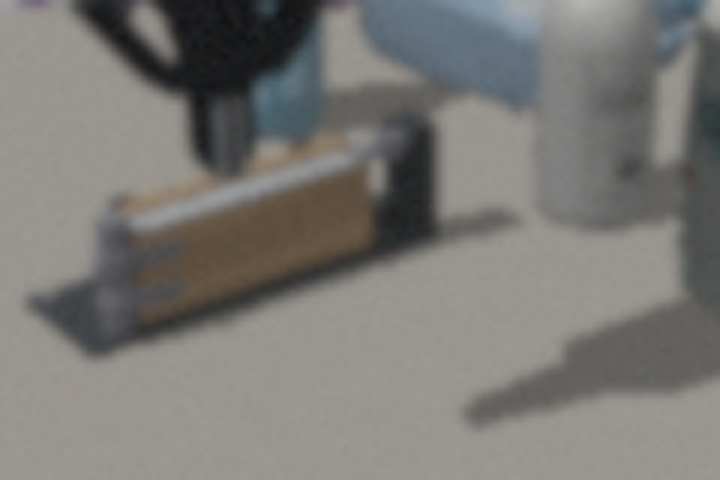

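View pics/top11.png

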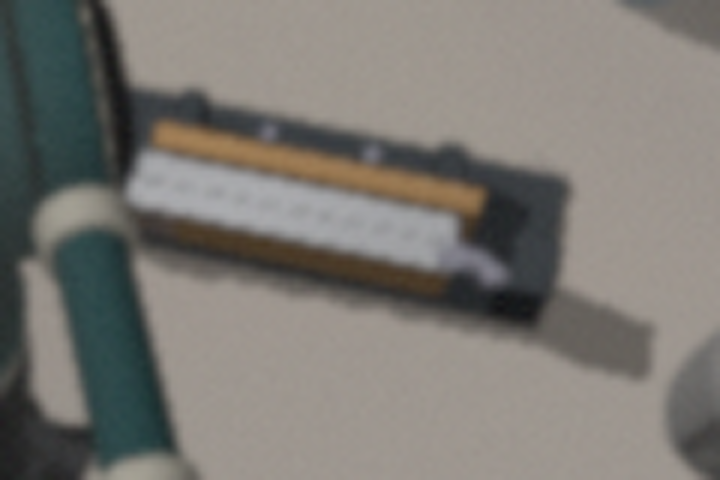

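Run:
```python
from h import *
import cv2
c=capture("top"); im=c["image"]; hsv=cv2.cvtColor(im,cv2.COLOR_RGB2HSV)
a=im[150:185,305:385,::-1]; cv2.imwrite("pics/top12.png",cv2.resize(a,None,fx=10,fy=10,interpolation=cv2.INTER_LANCZOS4))
O=np.array([.654,.1094]); 
def B(X,yaw=-1.813): d=np.array(X[:2])-O; ex=np.array([np.cos(yaw),np.sin(yaw)]); return d@ex, d@np.array([-ex[1],ex[0]])
g=im.astype(int).sum(2)
# white strip: low sat bright
def sub(col,lo):
    rows=np.arange(150,185); return im[rows,col].astype(int)
for col in range(316,366,4):
    v=cv2.cvtColor(im[150:190,col:col+1].copy(),cv2.COLOR_RGB2LAB)[:,0]
    L=v[:,0].astype(float); b=v[:,2].astype(float)
    white=(L>120)&(b<140); wood=(b>=145)&(L>90)
    w=np.where(white[:30])[0]; 
    print(col,L.astype(int)[5:32].tolist())
```

```text
316 [138, 166, 172, 174, 166, 164, 173, 177, 173, 148, 105, 72, 66, 60, 56, 60, 80, 101, 116, 136, 154, 158, 158, 161, 160, 160, 159]
320 [111, 136, 166, 177, 174, 169, 167, 174, 179, 174, 146, 99, 70, 67, 62, 56, 58, 81, 100, 111, 133, 153, 159, 160, 160, 160, 160]
324 [125, 112, 139, 170, 177, 178, 173, 171, 177, 178, 172, 145, 96, 69, 66, 60, 53, 56, 82, 101, 110, 128, 147, 158, 159, 158, 161]
328 [138, 120, 119, 149, 170, 178, 176, 176, 174, 177, 179, 172, 142, 93, 67, 63, 61, 53, 63, 89, 109, 134, 155, 160, 158, 160, 160]
332 [139, 132, 120, 125, 157, 174, 178, 177, 175, 173, 178, 176, 166, 134, 89, 67, 62, 60, 55, 66, 90, 110, 134, 154, 160, 160, 160]
336 [133, 138, 132, 119, 135, 165, 176, 177, 174, 173, 175, 177, 175, 158, 122, 80, 67, 66, 56, 53, 68, 92, 112, 133, 154, 160, 160]
340 [113, 135, 138, 130, 117, 134, 166, 174, 173, 166, 162, 170, 174, 171, 150, 111, 76, 68, 61, 55, 53, 76, 95, 110, 134, 154, 159]
344 [87, 115, 133, 134, 122, 114, 138, 168, 175, 172, 166, 163, 169, 173, 166, 146, 100, 71, 66, 64, 54, 56, 76, 100, 126, 147, 158]
348 [75, 94, 119, 131, 133, 123, 114, 138, 168, 173, 173, 164, 163, 168, 172, 167, 143, 95, 69, 63, 65, 56, 57, 80, 102, 115, 137]
352 [115, 109, 107, 123, 132, 129, 118, 112, 140, 167, 171, 172, 166, 164, 168, 170, 164, 141, 91, 65, 66, 63, 54, 60, 84, 106, 134]
356 [68, 67, 77, 102, 127, 133, 129, 117, 114, 144, 165, 171, 168, 167, 169, 169, 168, 164, 136, 89, 68, 65, 63, 51, 61, 85, 108]
360 [83, 66, 66, 74, 108, 131, 135, 128, 117, 122, 151, 167, 170, 170, 167, 167, 166, 166, 158, 128, 86, 68, 67, 59, 51, 61, 86]
364 [73, 67, 65, 70, 78, 107, 129, 134, 125, 113, 128, 155, 165, 165, 160, 150, 143, 136, 131, 119, 94, 64, 54, 48, 42, 45, 69]
```

View pics/top12.png

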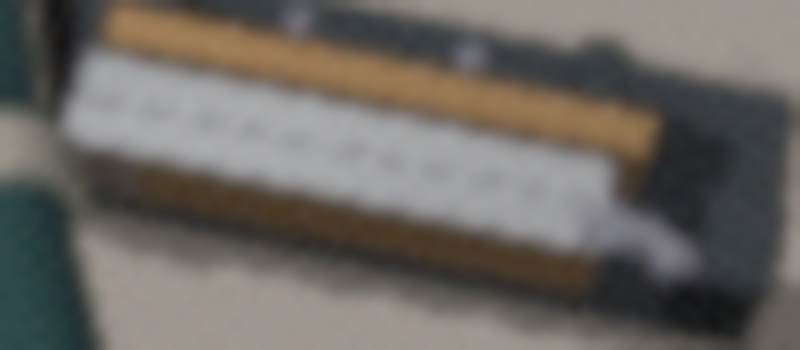

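Run:
```python
from h import *
import cv2
c=capture("top"); im=c["image"]; L=cv2.cvtColor(im,cv2.COLOR_RGB2LAB)[:,:,0].astype(float)
O=np.array([.654,.1094]); yaw=-1.813; ex=np.array([np.cos(yaw),np.sin(yaw)]); ey=np.array([-ex[1],ex[0]])
B=lambda X:((X[:2]-O)@ex*1000,(X[:2]-O)@ey*1000)
pts=[];bp=[]
for col in range(316,361):
    for r in range(160,185):
        if L[r-1,col]>=125>L[r,col] and L[r-3,col]>150:
            pts.append(B(ray(c,col,r-1+(L[r-1,col]-125)/(L[r-1,col]-L[r,col]),.066))); break
    r=150+int(np.argmin(np.abs(0))) 
pts=np.array(pts); p=np.polyfit(pts[:,0],pts[:,1],1); print("inner face edge slope (yaw -1.813) %.4f y0 %.1f"%tuple(p), len(pts))
# board front top edge: local min of L between wood and white
for col in range(332,364):
    seg=L[150:175,col]; k=[i for i in range(3,22) if seg[i]<=seg[i-1] and seg[i]<seg[i+1] and seg[i]>100 and seg[i+3]>145]
    if k: bp.append(B(ray(c,col,150+k[0],.064)))
bp=np.array(bp); q=np.polyfit(bp[:,0],bp[:,1],1); print("board edge slope %.4f y0 %.1f"%tuple(q),len(bp))
for n,u,v,z in [("roller",373,175.5,.075),("tongue",368.5,172.3,.074)]: print(n,B(ray(c,u,v,z)))
```

```text
inner face edge slope (yaw -1.813) 0.0040 y0 -6.4 45
board edge slope -0.0036 y0 23.5 32
roller (np.float64(186.08791418744096), np.float64(-4.608945467355828))
tongue (np.float64(172.9306765597489), np.float64(1.5311147621112136))
```

The top view says latched: the leaf slope is about 0 and the tongue is inboard of the roller. I'll confirm it close up with the wrist camera.

```bash
python3 -m pendant '[[255,0,0,0.7,0],[255,0.5,-0.3,0.6,0],[255,0.8,-0.5,0,0],[255,0.8,-0.5,0,0],[255,0.7,-0.6,0,0],[255,0.4,-0.7,0,0],[255,0,-0.7,0,0],[255,0,-0.5,0,0],[255,0,0,0,0]]';  python3 - <<'E'
from rig import capture
import cv2
for n in("wrist",): c=capture(n); cv2.imwrite(f"pics/{n}13.png",c["image"][:,:,::-1])
E
```

```text
time: 16.88
position: [0.6796, -0.0465, 0.2418]
ee_rot: [0.152, 0.736, -0.13, 0.646]
ft_force: [-0.5, 0.9, 0.3]
finger_gap: 0.0005
```

View pics/wrist13.png

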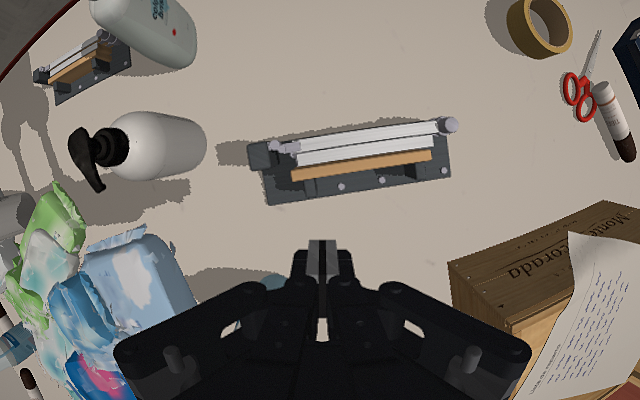

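Run:
```python
import cv2
from h import *
a=cv2.imread("pics/wrist13.png"); cv2.imwrite("pics/w13c.png",cv2.resize(a[110:210,240:360],None,fx=6,fy=6,interpolation=cv2.INTER_CUBIC))
cv2.imwrite("pics/w13d.png",cv2.resize(a[105:210,240:470],None,fx=3.4,fy=3.4,interpolation=cv2.INTER_CUBIC))
```

```text
(no output)
```

View pics/w13c.png

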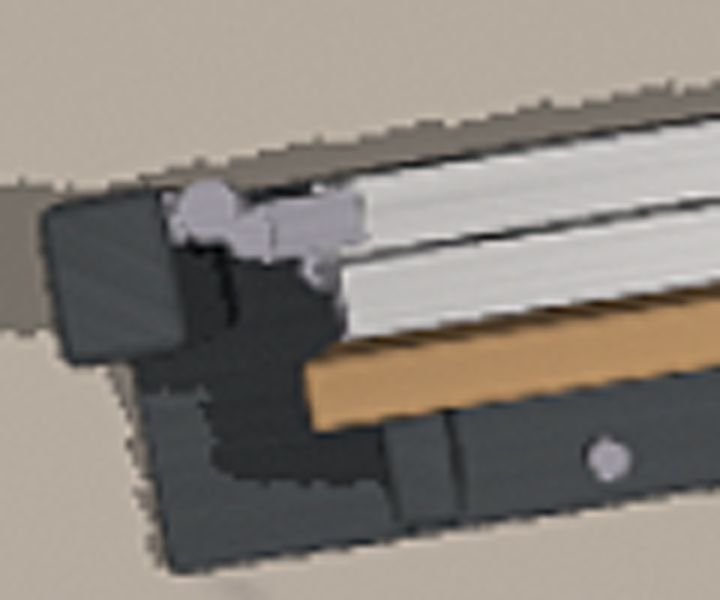

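View pics/w13d.png

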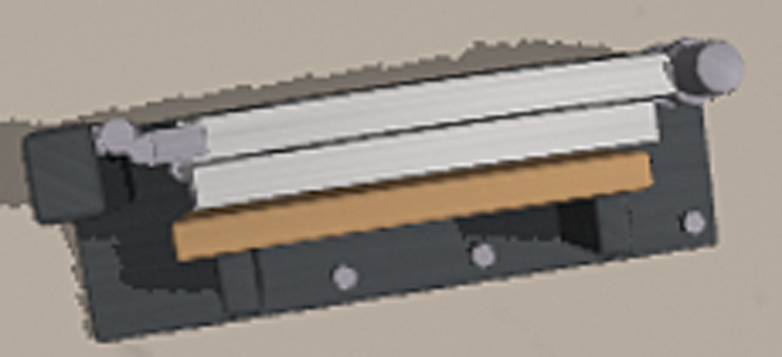

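Run:
```python
from h import *
c=capture("wrist")
f=lambda x,y,z: wray(c,240+(x+.5)/6-.5,110+(y+.5)/6-.5,z)
g=lambda x,y,z: wray(c,240+(x+.5)/3.4-.5,105+(y+.5)/3.4-.5,z)
O=g(719,66,.076)[:2]
yaws=[]
bl,br=f(307,365,.062),g(648,152,.062); d=(bl-br)[:2]; yb=np.arctan2(d[1],d[0]); print("board front yaw",yb)
for yaw in (yb,):
    ex=np.array([np.cos(yaw),np.sin(yaw)]);ey=np.array([-ex[1],ex[0]])
    B=lambda X:tuple(((np.array([(X[:2]-O)@ex,(X[:2]-O)@ey]))*1000).round(1))
    for n,p in dict(roller=f(205,208,.075),ton_cap=f(258,230,.074),ton_root=f(340,220,.074),inner_out_L=f(368,180,.066),inner_out_R=g(668,55,.066),houseL=f(160,190,.076),houseR=f(186,345,.076),inner_in_L=f(370,252,.066),inner_in_R=g(675,92,.066)).items(): print(n,B(p))
```

```text
board front yaw -1.8142734495002415
roller (np.float64(180.7), np.float64(-5.0))
ton_cap (np.float64(172.8), np.float64(0.0))
ton_root (np.float64(159.3), np.float64(0.7))
inner_out_L (np.float64(154.3), np.float64(-5.2))
inner_out_R (np.float64(12.4), np.float64(-5.3))
houseL (np.float64(187.3), np.float64(-9.2))
houseR (np.float64(187.4), np.float64(16.5))
inner_in_L (np.float64(155.9), np.float64(6.7))
inner_in_R (np.float64(11.8), np.float64(6.3))
```

Run:
```python
from rig import capture,job,monitor
import cv2,numpy as np
a=cv2.imread("pics/scene0.png"); c=capture("scene")["image"][:,:,::-1]
for n,(y0,y1,x0,x1) in dict(tape=(232,270,228,270),lotion=(140,200,357,380),cologne=(140,215,383,412)).items():
    t=a[y0:y1,x0:x1]; r=cv2.matchTemplate(np.ascontiguousarray(c),t,cv2.TM_CCOEFF_NORMED); _,m,_,l=cv2.minMaxLoc(r); print(n,m,l[0]-x0,l[1]-y0)
print(monitor.get_state()["ft_force"]); print(job.close_job())
```

```text
tape 0.9985171556472778 0 0
lotion 0.9944621324539185 0 0
cologne 0.9616615772247314 0 0
[-0.36796053 -0.16384347 -0.54369082]
the job is handed in; nothing more can be done
None
```

The divider is folded away and caught, and I handed the job in at about 17 s. I folded the outer leaf flat onto the inner leaf while the inner leaf still stood out, at about 1.5 rad. I then swung the pair home and pressed until the tongue was behind the roller.

- **Latch:** In the close wrist view the inner leaf sits at 0 rad, within about 0.01. The roller is back at rest at (180.7, −5.0) mm in the bracket frame, and the tongue tip is on the board side of it at y ≈ 0.
- **Fold:** The outer leaf lies flat between the inner leaf and the back board.
- **Force:** The largest force I read at the end of a row was about 24 N (17 N horizontal, 16 N upward), against the 45 N limit. Between readings it was not logged.
- **Bystanders:** The two bottles and the tape roll show no shift in the scene camera, to the nearest pixel. The arm was clear and its wrist force was near zero when I handed in.

**What differed from plan:**
- **Opening during the fold:** Closing the outer leaf against its stop pushed the inner leaf open by about 0.1 rad.
- **Tool tilt:** The tool tilted several degrees while pressing, which caused the upward force. I backed off once and pressed again a little higher.
- **Snap not seen:** I never saw the snap itself in the force readings. That it is caught rests on the camera checks; I did not do a pull test.
- **Roller position:** The coarse top view put the roller at 186 mm along the bracket. The close view's 180.7 mm matches its stated rest position of 181 mm, so I took that one.

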